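Clamp the cap in the gauge jig, then point out the waiting cap that lies wrong way up

ROBOT

A 6-joint arm with a two-finger parallel gripper is mounted at the origin on the work surface; the furniture and walls round the work are solid. World frame = base frame: x ahead of the robot, y to its left, z up, the work surface at z = 0. Lengths are in m, angles in rad, forces in N, time in s.
With the tool pointing down it reaches from about 0.225 to 0.725 m from the base axis. Payload 3.1 kg.
Tool frame: the origin (TCP) lies between the finger pads, 19 mm behind the fingertips; this is the grasp point; z points along the fingers, y is the line along which they close (so a half turn about z gives the same grasp; the last joint's range is limited). The gripper opens to 85 mm and grips with 20 to 120 N. Pads are 22 mm wide; open, the fingers measure 114 mm over their backs; the gripper's body (76 mm by 85 mm) begins 54 mm behind the grasp point. The pads swing forward as they close: fully open they stand 13 mm farther back than shut.
Start: joints at [1.188, 0.048, 0.099, 1.622, 0, 1.443], TCP at [0.132, 0.508, 0.25] pointing down, gripper open.
Joint ranges: [-2.91, 2.91], [-0.99, 1.94], [-1.21, 1.42], [-2.12, 2.29], [-1.49, 1.47], [-3.14, 3.14]. Speed limits (rad/s): [2.79, 2.79, 3.14, 3.14, 3.14, 3.14].

INTERFACE

Orientations are given as a rotation vector (axis times angle).
In Python, from bench import * gives the robot as it stands.
- The arm moves only by the tool drive_tool, never from a script. Its argument "moves" is one flat list of numbers, 4 for each row, row after row: the shift along the tool's x, y, z scaled (see below), then the turn about the tool's z scaled (see below). A call has 1 to 20 rows; each row shifts and turns the commanded pose from where the row before left it, along the tool's axes as they then stand; what a row does not reach is not made up. The controller multiplies each number of a shift by 30 mm and each number of a turn by 0.08 rad. A row lasts 1/8 s, in which the tool goes at most 62.5 mm and 10.7 degrees, less where a joint would pass 70% of its speed; a pose out of reach is approached as far as the arm can. A call with a number of a shift or a turn outside -1 to 1 is refused whole. A call with a gripper value outside its range is refused whole. "gripper" is the opening, from 0 (shut) to 1 (fully open), set as the call begins (left out, the last holds). The fingers move at their own pace and stop on an object; "grip_force" is the grip in N (left out, the last holds). Time passes only in rows, so rows that do not move let the fingers close. It gives the time, the measured TCP pose, the force, the opening and the grip force at its end, in the units of the state.
- sense(): the state, without advancing time (a new reading comes with each control period).
- get_image(name): name is "scene" or "top" or "wrist"; returns a dict with "frame" (400x640x3 uint8, red, green, blue), "range_z" (400x640 float32, m along the optical axis (not along the pixel's ray), 0 where there is no reading), "camera_matrix" (3x3 intrinsics, pixels), "pose" (4x4, takes a point from camera to world coordinates); the wrist camera has in their place "mount" (4x4, takes a point from camera to tool coordinates, whose origin is the TCP and whose axes are the flange's). Camera axes: x right, y up, looking along -z (the intrinsics and any distortion apply to the point x, -y, -z); pixel columns grow to the right and rows downward; lengths in m; the calibration is good to about 2 mm. A picture is of the moment at which its call begins: read the wrist's pose just before it.
- close_job(): hands the job in; it is judged then, once.
The state is a dict: "clock": time; "joint_positions": joint angles; "dq": joint speeds; "joint_torque": joint torques, N m; "eef_pos": TCP position; "ee_rot": TCP orientation; "force": force on the tool from outside, world axes, zero at the start; "wrist_torque": the same for the moment, N m; "opening": finger opening in m; "gripper_force": force on a finger pad.
Only numpy, scipy, OpenCV 4.12 (cv2) and the standard library are available. Lean on these libraries where they do the work, as an engineer would, in place of code of your own. Each camera call takes 0.05 s, during which the arm holds its last target. There are 200 camera calls.

TASK

A cap sits in the gauge jig for a workmate to measure: press the jig's red grip all the way down with the fingertips, so that the ram goes down into the hollow of that cap and holds it. Then point out to him the one cap in the wooden rack that lies closed side up, since the ram fits only into the hollow side and he must turn it over before its turn: bring the fingertips straight above its middle, pointing down, two to four centimetres over it, hold that for two seconds and finish still pointing there. Only press and point: grasp or lift nothing, do not touch the rack or its caps, and leave everything else where it stands.

Things in the scene. Friction and masses are not known exactly. Their poses are not given: they have to be found in the camera images.
- cap_jig: toggle jig fixed to the bench: grey steel base plate 165 x 105 mm, dark column at the rear, upright ram with a black rubber foot over a white cap that sits hollow side up in a round nest, and on top a long grey lever with a red grip. Origin on the bench under the base, z up; its x axis runs from the red grip towards the column, so the grip sticks out to -x past the base plate
- lever_hinge (a point): the lever's hinge on the column, 119 mm along the jig's +x and 96 mm above its origin; the hinge axis is the jig's y axis, and the lever moves about it in the upright plane of the jig's x and z
- grip_top (a point): point in the middle of the top surface of the red grip; it moves with the lever, on a circle of 224 mm radius about lever_hinge. The grip is 110 mm long, 24 mm thick and wide, and this point lies 50 mm from its free end; with the lever fully down it is 144 mm above the bench and the grip slopes up 16 degrees towards its free end, with the lever raised it is higher and steeper by the lever's angle
- cap_jig_lever (a joint): angle of the lever in rad: 0 fully down (a rigid stop, the ram holds the cap), up to 0.70 fully raised; it starts raised. Stiff: it stays where it is left, and takes about 4 N downward on the grip to move. The ram comes down with the lever, 8 mm in all, and meets the cap when the lever is fully down
- rack: light wooden strip screwed to the bench, 48 mm (x) x 246 mm (y) x 12 mm high, with five round pockets 33.5 mm across and 5 mm deep in a row along its y axis, 44 mm apart, the middle one at the strip's middle; origin at the middle of its underside. The pocket at its +y end is empty, the other four hold a cap each, in any order; the caps stand 7 mm out of the top of the strip
- closed_cap: the cap to point at: the only one in the rack that lies closed side up, so that it shows a plain flat top from above, with no hollow. White bottle cap in a pocket of the rack, 31 mm across, 12 mm high, z up; origin at the middle of its underside, its top is 12 mm above the origin
- hollow_cap_1: a cap that lies the right way, hollow side up: one looks into it and sees its rim as a ring. White bottle cap in a pocket of the rack, 31 mm across, 12 mm high, z up; origin at the middle of its underside, its top is 12 mm above the origin
- hollow_cap_2: a cap that lies the right way, hollow side up: one looks into it and sees its rim as a ring. White bottle cap in a pocket of the rack, 31 mm across, 12 mm high, z up; origin at the middle of its underside, its top is 12 mm above the origin
- hollow_cap_3: a cap that lies the right way, hollow side up: one looks into it and sees its rim as a ring. White bottle cap in a pocket of the rack, 31 mm across, 12 mm high, z up; origin at the middle of its underside, its top is 12 mm above the origin
- plug_gauge: bystander: grey steel plug gauge standing on end, 28 mm across, 83 mm high; origin at the middle of its underside
- oil_bottle: bystander: small brown dropper bottle, 34 mm across, 102 mm high, standing; origin at the middle of its underside
- tape_measure: bystander: yellow tape measure standing on edge, 36 x 83 x 66 mm high; origin at the middle of its underside
- tape_masking: bystander: roll of masking tape lying flat, 104 mm across, 25 mm high; origin at the middle of its underside
Not all that is in view belongs to the job. Leave any blue look-alike of the closed_cap alone.

How it is judged:
By the outcome, as a careful person would: the job done as asked, in the order asked, and still so for the second after the job is handed in, with the robot touching nothing.
It also fails if it takes over 48 s, if anything falls off the work surface, if the arm or the gripper's body presses on something with over 40 N, if the wrist force passes 120 N, or if a joint passes its speed limit or range.

## Working session

There is one attempt and no reset: what is moved stays moved. The work goes in short steps, Python scripts to look and compute and a tool call to move; the robot and the scene stay as the last step left them, time stands still between calls to the robot, and variables do not carry over. Pictures are saved under pics/ and viewed, at most 10 in all, crops included, and the job is handed in when it is done.

Besides the shell and the picture viewer there is one more tool, called after "Request:" as name(argument=value, ...), one argument or row to a line, values as JSON. drive_tool: Moves the arm, as the interface text tells. Shifts and turns lie within -1 to 1; 1 stands for 30 mm of shift or 0.08 rad of turn. Its arguments: {"type":"object","properties":{"moves":{"type":"array"},"gripper":{"type":"number"},"grip_force":{"type":"number"}},"required":["moves"]}

```bash
mkdir -p pics
cat > h.py <<'E'
from bench import *
import numpy as np, cv2
def save(n,f): cv2.imwrite('pics/'+n,f[:,:,::-1])
def cloud(im):
    K=im['camera_matrix'];z=im['range_z'];v,u=np.mgrid[0:400,0:640]
    P=np.stack([(u-K[0,2])/K[0,0]*z,-(v-K[1,2])/K[1,1]*z,-z],-1)
    return P@im['pose'][:3,:3].T+im['pose'][:3,3]
def ray(im,u,v,h):
    K=im['camera_matrix'];T=im['pose']
    d=T[:3,:3]@np.array([(u-K[0,2])/K[0,0],-(v-K[1,2])/K[1,1],-1]);o=T[:3,3]
    return o+d*(h-o[2])/d[2]
E
python3 - <<'E'
from h import *
s=sense();print(s['clock'],s['eef_pos'],s['ee_rot'],s['force'],s['opening'])
for n in('top','scene'):
    im=get_image(n);save(n+'.png',im['frame']);print(im.keys());np.savez(n,**im)
    print(im['camera_matrix'],im['pose'])
E
```

```text
0.0 [0.1321009  0.50750813 0.24880321] [-0.39905201 -3.11552571  0.00360693] [0.28636206 0.06769715 0.48735481] 0.08536198396761288
dict_keys(['frame', 'range_z', 'camera_matrix', 'pose'])
[[397.4499457    0.         323.0720299 ]
 [  0.         397.4499457  202.85146154]
 [  0.           0.           1.        ]] [[-0.01470306  0.99718378 -0.07354134  0.37455123]
 [-0.99974985 -0.01590088 -0.01572885  0.10878606]
 [-0.01685393  0.07329168  0.99716813  1.03263771]
 [ 0.          0.          0.          1.        ]]
dict_keys(['frame', 'range_z', 'camera_matrix', 'pose'])
[[484.57136396   0.         335.03303439]
 [  0.         484.57136396 193.08929325]
 [  0.           0.           1.        ]] [[ 0.87737702  0.22394639 -0.42433191 -0.07949266]
 [-0.47975629  0.39732446 -0.78228331 -0.86387434]
 [-0.00659208  0.88993331  0.45604304  0.67090173]
 [ 0.          0.          0.          1.        ]]
```

View pics/top.png

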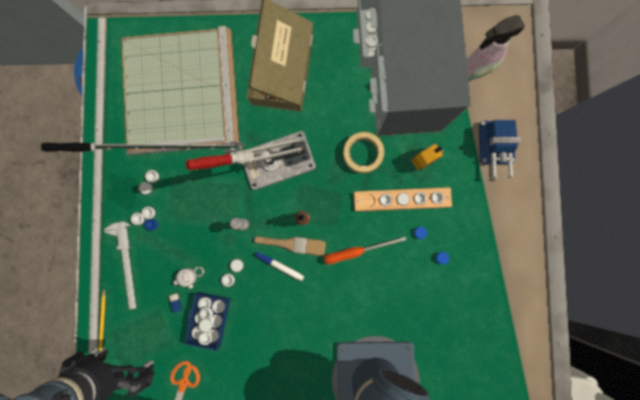

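View pics/scene.png

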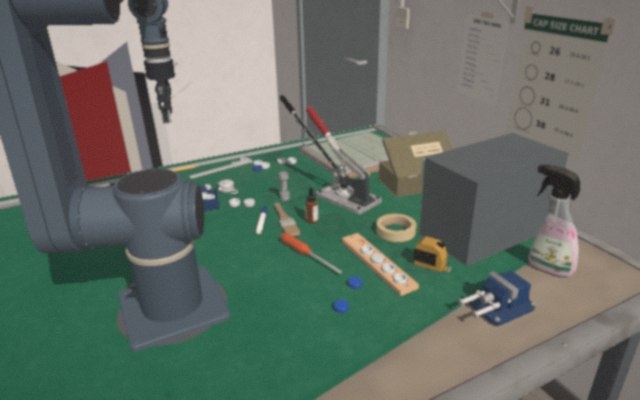

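The top view shows the jig at about (280,160) with its red grip at (210,162). The rack is at (403,199): its empty pocket is at (368,199) and its caps are at x≈386, 403, 420 and 437. A black-handled cutter arm runs along row 147, just beside the grip. Next I'll enlarge the rack and measure.

Run:
```python
from h import *
t=dict(np.load('top.npz'));s=dict(np.load('scene.npz'))
a=cv2.resize(t['frame'][180:220,345:460],None,fx=6.9,fy=6.9,interpolation=cv2.INTER_CUBIC)
b=cv2.resize(s['frame'][225:300,335:425],None,fx=4,fy=4,interpolation=cv2.INTER_CUBIC)
c=np.zeros((a.shape[0]+b.shape[0],a.shape[1],3),np.uint8);c[:a.shape[0]]=a;c[a.shape[0]:,:b.shape[1]]=b
d=cv2.resize(s['frame'][90:215,275:385],None,fx=2.4,fy=2.4);c[a.shape[0]:a.shape[0]+300,400:664]=d[:300]
save('crop.png',c)
for n,im in(('top',t),('scene',s)):
    P=cloud(im);hsv=cv2.cvtColor(im['frame'],cv2.COLOR_RGB2HSV)
    red=((hsv[...,0]<8)|(hsv[...,0]>172))&(hsv[...,1]>150)&(hsv[...,2]>60)&(im['range_z']>0)
    k,l,st,ce=cv2.connectedComponentsWithStats(red.astype(np.uint8))
    for i in range(1,k):
        if st[i,4]>60:
            p=P[l==i];print(n,'red',ce[i].round(1),st[i],p.min(0).round(3),np.median(p,0).round(3),p.max(0).round(3))
# caps: white blobs in rack
P=cloud(t);f=t['frame']
hsv=cv2.cvtColor(f,cv2.COLOR_RGB2HSV)
for u in(368,386,403,420,437): print(u,'z',P[199,u].round(3),ray(t,u,199,.019).round(3))
m=((hsv[...,0]>8)&(hsv[...,0]<22)&(hsv[...,1]>60)).astype(np.uint8)
m[:180]=0;m[218:]=0;m[:,:340]=0;m[:,465:]=0
c,_=cv2.findContours(m,0,2);c=max(c,key=cv2.contourArea);r=cv2.minAreaRect(c);print(r)
bp=cv2.boxPoints(r);print([ray(t,*q,.012).round(3) for q in bp],ray(t,*r[0],.012).round(4))
# jig plate bounds: height map in region
sel=P[120:195,180:320]
for z0,z1 in((.003,.03),(.03,.08),(.08,.12),(.12,.2),(.2,.3)):
    q=sel[(sel[...,2]>z0)&(sel[...,2]<z1)&(sel[...,0]>.3)]
    print(z0,len(q),q.min(0).round(3),q.max(0).round(3))
# cutter arm
q=P[138:158,40:180].reshape(-1,3);q=q[q[:,2]>.05];print('arm',q[::max(1,len(q)//15)].round(3))
```

```text
top red [208.4 161.7] [187 154  45  16 439] [ 0.506  0.319 -0.002] [0.523 0.358 0.223] [0.548 0.438 0.251]
scene red [ 95.2 121.2] [  61   63   68  116 4765] [-0.138  2.351 -0.668] [-0.008  2.409 -0.3  ] [0.123 2.475 0.043]
scene red [316.7 120. ] [308 108  19  25 120] [0.507 0.319 0.188] [0.521 0.353 0.216] [0.537 0.385 0.246]
scene red [295.3 243. ] [283 234  26  19 168] [0.295 0.023 0.011] [0.313 0.064 0.019] [0.329 0.113 0.025]
368 z [0.458 0.009 0.006] [0.457 0.01  0.019]
386 z [ 0.458 -0.038  0.004] [ 0.457 -0.036  0.019]
403 z [ 0.456 -0.079  0.019] [ 0.456 -0.079  0.019]
420 z [ 0.456 -0.125  0.009] [ 0.455 -0.122  0.019]
437 z [ 0.455 -0.169  0.007] [ 0.455 -0.166  0.019]
((402.2695007324219, 198.9679412841797), (19.191680908203125, 97.04080200195312), 87.61405944824219)
[array([0.478, 0.046, 0.012]), array([ 0.485, -0.203,  0.012]), array([ 0.435, -0.203,  0.012]), array([0.429, 0.045, 0.012])] [ 0.4566 -0.0787  0.012 ]
0.003 3167 [0.491 0.143 0.003] [0.673 0.495 0.03 ]
0.03 652 [0.545 0.169 0.03 ] [0.667 0.486 0.08 ]
0.08 307 [0.543 0.174 0.08 ] [0.601 0.471 0.12 ]
0.12 491 [0.522 0.219 0.12 ] [0.583 0.34  0.2  ]
0.2 411 [0.506 0.329 0.201] [0.541 0.399 0.251]
arm [[0.375 0.109 1.033]
 [0.578 0.713 0.185]
 [0.576 0.708 0.183]
 [0.585 0.602 0.134]
 [0.593 0.486 0.088]
 [0.578 0.641 0.158]
 [0.586 0.531 0.111]
 [0.573 0.683 0.174]
 [0.582 0.578 0.126]
 [0.568 0.723 0.19 ]
 [0.576 0.622 0.143]
 [0.584 0.509 0.096]
 [0.57  0.661 0.165]
 [0.566 0.699 0.176]
 [0.565 0.695 0.172]
 [0.375 0.109 1.033]]
```

View pics/crop.png

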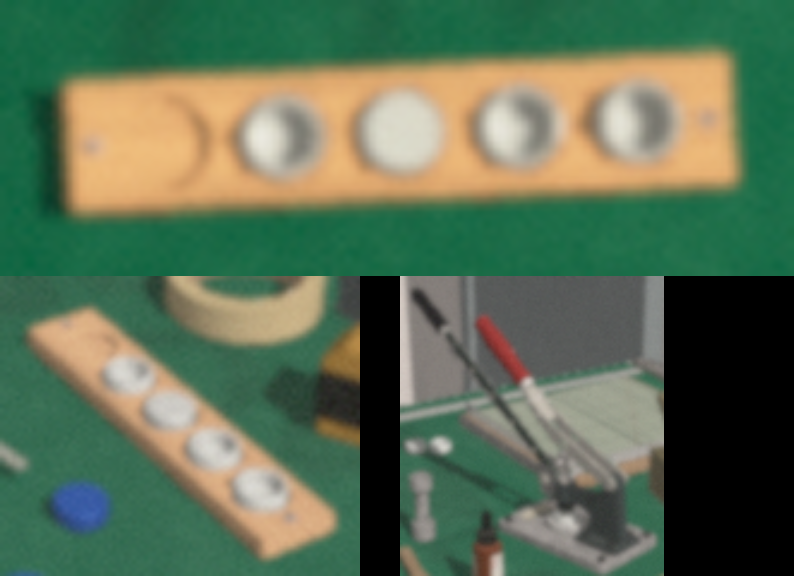

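The enlarged crop settles it: the second cap after the empty pocket, at top-image (403.3,198.8), shows a plain flat top. The other three, at 386, 420 and 437, show hollows with dark inner shading. So that is closed_cap, at about (0.456,-0.080), with a measured top of 19 mm as expected. Next is the jig's axis and the grip's pose.

Run:
```python
from h import *
t=dict(np.load('top.npz'));s=dict(np.load('scene.npz'))
# base plate from top: non-green grey blob near z~.01
P=cloud(t);hsv=cv2.cvtColor(t['frame'],cv2.COLOR_RGB2HSV)
m=((hsv[...,1]<110)&(P[...,2]<.14)).astype(np.uint8);m[:130]=0;m[192:]=0;m[:,:243]=0;m[:,322:]=0
m=cv2.morphologyEx(m,cv2.MORPH_OPEN,np.ones((3,3),np.uint8))
c,_=cv2.findContours(m,0,2);c=max(c,key=cv2.contourArea);r=cv2.minAreaRect(c);bp=cv2.boxPoints(r)
zp=np.median(P[m>0][:,2]);print(r,'plate z',zp)
W=np.array([ray(t,*q,.012) for q in bp]);print(W.round(3),'sides',np.linalg.norm(np.diff(W,axis=0),axis=1).round(3))
Q=[]
for n,im in(('top',t),('scene',s)):
    C=cloud(im);h=cv2.cvtColor(im['frame'],cv2.COLOR_RGB2HSV)
    red=((h[...,0]<8)|(h[...,0]>172))&(h[...,1]>150)&(h[...,2]>60)&(C[...,2]>.15)&(C[...,2]<.3)&(C[...,0]>.45)&(C[...,1]>.25)&(C[...,1]<.5)
    p=C[red];Q.append(p);v,ctr=np.linalg.svd(p-p.mean(0),full_matrices=False)[2][0],p.mean(0)
    pr=(p-ctr)@v;print(n,len(p),'ctr',ctr.round(4),'dir',v.round(3),'ends',(ctr+v*np.percentile(pr,1)).round(3),(ctr+v*np.percentile(pr,99)).round(3),'heading',np.arctan2(v[1],v[0]),'slope',np.degrees(np.arctan2(v[2],np.hypot(*v[:2]))))
    k=np.argsort(red.nonzero()[1]);print(p[k[::max(1,len(k)//8)]].round(3))
```

```text
((277.23577880859375, 160.01455688476562), (42.197265625, 69.7835922241211), 70.90650939941406) plate z 0.010858017346507376
[[0.588 0.347 0.012]
 [0.645 0.174 0.012]
 [0.539 0.139 0.012]
 [0.483 0.311 0.012]] sides [0.182 0.111 0.181]
top 438 ctr [0.5236 0.3572 0.2219] dir [-0.242  0.737  0.631] ends [0.536 0.321 0.191] [0.513 0.389 0.249] heading 1.8875899742295572 slope 39.12546293060697
[[0.512 0.395 0.243]
 [0.506 0.386 0.24 ]
 [0.509 0.377 0.23 ]
 [0.525 0.365 0.233]
 [0.524 0.358 0.225]
 [0.523 0.349 0.221]
 [0.535 0.341 0.21 ]
 [0.542 0.332 0.196]
 [0.535 0.321 0.189]]
scene 120 ctr [0.5211 0.3521 0.2166] dir [ 0.254 -0.712 -0.655] ends [0.51  0.382 0.245] [0.532 0.322 0.189] heading -1.2275257090187803 slope -40.903291231350195
[[0.507 0.38  0.244]
 [0.515 0.376 0.241]
 [0.52  0.372 0.235]
 [0.519 0.358 0.224]
 [0.525 0.357 0.223]
 [0.527 0.35  0.219]
 [0.526 0.335 0.203]
 [0.529 0.327 0.198]]
```

```bash
cat >> h.py <<'E'
from scipy.spatial.transform import Rotation as R
def to(target):
    s=sense();d=R.from_rotvec(s['ee_rot']).inv().apply(np.array(target)-s['eef_pos'])
    print('t',s['clock'],'pos',np.round(s['eef_pos'],4),'F',np.round(s['force'],1),'open',round(s['opening'],3),'q',np.round(s['joint_positions'],2));print('units',np.round(d/.03,2))
E
python3 -c "
from h import *
to([.523,.357,.31])"
```

```text
t 0.1 pos [0.1322 0.5075 0.2489] F [-0.3 -0.7  0.7] open 0.085 q [1.19 0.05 0.1  1.62 0.   1.44]
units [-13.87  -1.58  -2.04]
```

Request:
drive_tool(
  moves=[0, 0, -1, 0, 0, 0, -1, 0, -0.5, 0, 0, 0, -0.9, -0.1, 0, 0, -0.9, -0.1, 0, 0, -0.9, -0.1, 0, 0, -0.9, -0.1, 0, 0, -0.9, -0.1, 0, 0, -0.9, -0.1, 0, 0, -0.9, -0.1, 0, 0, -0.9, -0.1, 0, 0, -0.9, -0.1, 0, 0, -0.9, -0.1, 0, 0, -0.9, -0.1, 0, 0, -0.9, -0.1, 0, 0, -0.9, -0.1, 0, 0, -0.9, -0.1, 0, 0, -0.9, -0.2, 0, 0, 0, 0, 0, 0, 0, 0, 0, 0],
  gripper=0,
)

```text
clock: 2.6
eef_pos: [0.5264, 0.3553, 0.3087]
ee_rot: [-0.4, -3.114, 0.002]
force: [-0.9, 0.3, -0.2]
opening: 0.0002
gripper_force: 0.0
```

Run:
```python
from h import *
to([.523,.357,.25])
s=get_image('scene');w=get_image('wrist')
save('hover.png',np.vstack([cv2.resize(s['frame'][40:240,200:440],(480,400))[:300],cv2.resize(w['frame'],(480,300))]))
```

```text
t 2.6 pos [0.5264 0.3553 0.3087] F [-0.9  0.3 -0.2] open 0.0 q [0.49 0.39 0.61 1.8  0.   0.74]
units [0.12 0.03 1.96]
```

View pics/hover.png

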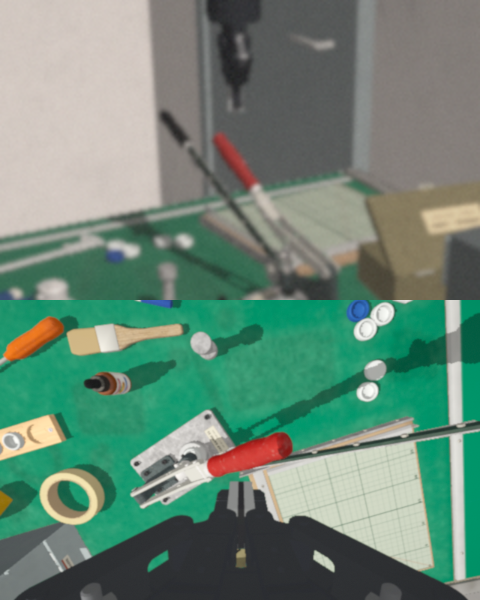

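The scene view (top) shows the shut fingertips above the red grip. The wrist view shows the grip at (250,455), just ahead of the tips at (240,490). I'll check the offset from the wrist depth.

Run:
```python
from h import *
s=sense();w=get_image('wrist');T=np.eye(4);T[:3,:3]=R.from_rotvec(s['ee_rot']).as_matrix();T[:3,3]=s['eef_pos'];w['pose']=T@w['mount']
C=cloud(w);h=cv2.cvtColor(w['frame'],cv2.COLOR_RGB2HSV)
red=(((h[...,0]<8)|(h[...,0]>172))&(h[...,1]>150)&(C[...,2]>.14)&(C[...,2]<.3)&(w['range_z']>0)&(C[...,1]>.3)).astype(np.uint8)
k,l,st,ce=cv2.connectedComponentsWithStats(red);i=1+st[1:,4].argmax();p=C[l==i]
print(st[i])
u=np.array([np.cos(1.25),-np.sin(1.25),0]);n=np.array([-u[1],u[0],0])
a=p@u;b=p@n
ed=np.linspace(a.min(),a.max(),9)
for x,y in zip(ed[:-1],ed[1:]):
    q=(a>=x)&(a<=y);print('along',round((x+y)/2,3),'side',np.percentile(b[q],[3,50,97]).round(3),'z',np.percentile(p[q,2],[5,50,95]).round(3))
e=s['eef_pos'];print('tcp along',e@u,'side',e@n)
```

```text
[ 277  177  112   58 3467]
along -0.214 side [0.602 0.61  0.62 ] z [0.241 0.246 0.25 ]
along -0.203 side [0.602 0.609 0.62 ] z [0.237 0.247 0.251]
along -0.192 side [0.6   0.608 0.62 ] z [0.228 0.237 0.243]
along -0.182 side [0.6   0.608 0.62 ] z [0.22  0.23  0.235]
along -0.171 side [0.6   0.608 0.62 ] z [0.214 0.222 0.227]
along -0.161 side [0.601 0.608 0.619] z [0.204 0.212 0.218]
along -0.15 side [0.601 0.608 0.619] z [0.193 0.202 0.208]
along -0.139 side [0.601 0.61  0.62 ] z [0.19  0.195 0.199]
tcp along -0.17192879627931096 side 0.6113586916242659
```

Request:
drive_tool(
  moves=[0.25, 0.3, 0.6, 0, 0, 0, 0.6, 0, 0, 0, 0.5, 0, 0.06, 0.09, 0.2, 0, 0.06, 0.09, 0.2, 0, 0.06, 0.09, 0.2, 0, 0.06, 0.09, 0.2, 0, 0.06, 0.08, 0.2, 0, 0.05, 0.08, 0.2, 0, 0.05, 0.08, 0.2, 0, 0.04, 0.06, 0.2, 0, 0.04, 0.06, 0.2, 0, 0.03, 0.05, 0.2, 0, 0.03, 0.05, 0.2, 0, 0.02, 0.04, 0.2, 0, 0, 0, 0, 0],
)

```text
clock: 4.75
eef_pos: [0.5116, 0.3952, 0.1857]
ee_rot: [-0.399, -3.115, 0.003]
force: [0.2, -0.4, -0.0]
opening: 0.0001
gripper_force: 0.0
```

Run:
```python
from h import *
s=get_image('scene');w=get_image('wrist')
save('press1.png',np.vstack([cv2.resize(s['frame'][90:240,240:420],(480,400))[:300],cv2.resize(w['frame'],(480,300))]))
```

```text
(no output)
```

View pics/press1.png

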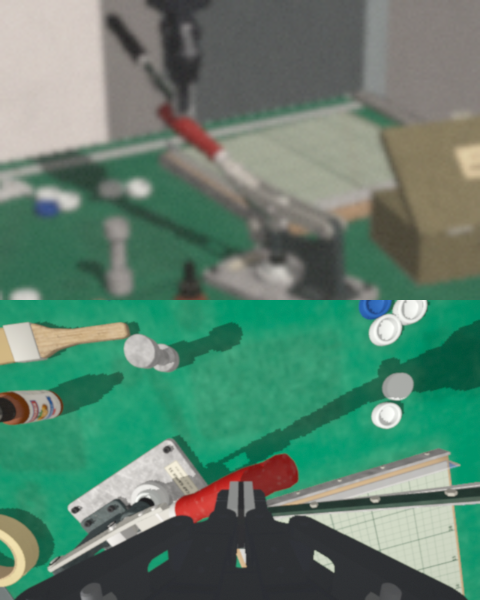

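The scene view shows the fingertips on the outer half of the grip at about (180,112), with the lever partly lowered. I'll keep pressing.

Request:
drive_tool(
  moves=[0.01, 0.02, 0.15, 0, 0.01, 0.02, 0.15, 0, 0, 0.01, 0.1, 0, 0, 0.01, 0.1, 0, 0, 0, 0.05, 0, 0, 0, 0, 0],
)

```text
clock: 5.6
eef_pos: [0.5119, 0.3974, 0.1703]
ee_rot: [0.399, 3.116, -0.0]
force: [-1.3, 0.2, 2.2]
opening: 0.0001
gripper_force: 0.9
```

Request:
drive_tool(
  moves=[0, 0, 0.07, 0, 0, 0, 0.05, 0, 0, 0, 0, 0],
)

```text
clock: 5.98
eef_pos: [0.512, 0.3974, 0.1668]
ee_rot: [0.399, 3.116, 0.0]
force: [-0.5, 1.4, 2.8]
opening: -0.0001
gripper_force: 1.0
```

Request:
drive_tool(
  moves=[0, 0, 0.06, 0, 0, 0, 0, 0],
)

```text
clock: 6.22
eef_pos: [0.512, 0.3974, 0.165]
ee_rot: [0.399, 3.116, -0.0]
force: [-0.7, 0.4, 2.9]
opening: 0.0003
gripper_force: 1.1
```

Request:
drive_tool(
  moves=[0, 0, 0.06, 0, 0, 0, 0, 0],
)

```text
clock: 6.48
eef_pos: [0.512, 0.3976, 0.1641]
ee_rot: [0.399, 3.115, 0.001]
force: [-0.7, 1.2, 6.3]
opening: -0.0001
gripper_force: 2.4
```

Request:
drive_tool(
  moves=[0, 0, 0.06, 0, 0, 0, 0, 0],
)

```text
clock: 6.72
eef_pos: [0.512, 0.3977, 0.1638]
ee_rot: [0.399, 3.114, 0.003]
force: [-2.1, 0.2, 8.9]
opening: 0.0001
gripper_force: 4.5
```

Request:
drive_tool(
  moves=[0, 0, 0.06, 0, 0, 0, 0, 0],
)

```text
clock: 6.98
eef_pos: [0.5121, 0.3978, 0.1636]
ee_rot: [0.399, 3.113, 0.004]
force: [-3.7, -0.3, 13.8]
opening: -0.0002
gripper_force: 6.7
```

Request:
drive_tool(
  moves=[0, 0, 0.06, 0, 0, 0, 0.06, 0, 0, 0, 0, 0],
)

```text
clock: 7.35
eef_pos: [0.5122, 0.398, 0.1633]
ee_rot: [0.398, 3.112, 0.007]
force: [-6.5, -2.9, 22.2]
opening: -0.0002
gripper_force: 11.2
```

Request:
drive_tool(
  moves=[0, 0, -0.3, 0, 0, 0, -0.5, 0, 0, 0, -1, 0, 0, 0, -1, 0, 0, 0, -1, 0, 0, 0, 0, 0],
)

```text
clock: 8.1
eef_pos: [0.5131, 0.3978, 0.2728]
ee_rot: [0.399, 3.112, 0.004]
force: [0.3, -0.7, 0.9]
opening: 0.0
gripper_force: 0.0
```

Run:
```python
from h import *
to([.4565,-.080,.25])
s=sense();w=get_image('wrist');T=np.eye(4);T[:3,:3]=R.from_rotvec(s['ee_rot']).as_matrix();T[:3,3]=s['eef_pos'];w['pose']=T@w['mount']
sc=get_image('scene');u=np.array([np.cos(1.25),-np.sin(1.25),0])
for im in(w,sc):
    C=cloud(im);h=cv2.cvtColor(im['frame'],cv2.COLOR_RGB2HSV)
    red=((h[...,0]<8)|(h[...,0]>172))&(h[...,1]>150)&(C[...,2]>.08)&(C[...,2]<.3)&(C[...,0]>.4)&(C[...,1]>.25)&(C[...,1]<.5)&(im['range_z']>0)
    p=C[red];a=p@u;print(len(p))
    ed=np.linspace(a.min(),a.max(),7)
    for x,y in zip(ed,ed[1:]):
        z=p[(a>=x)&(a<=y),2];print(round((x+y)/2,3),np.percentile(z,[50,90]).round(3))
save('down.png',np.vstack([cv2.resize(sc['frame'][90:240,240:420],(480,400))[:300],cv2.resize(w['frame'],(480,300))]))
```

```text
t 8.1 pos [0.5131 0.3978 0.2728] F [ 0.3 -0.7  0.9] open 0.0 q [ 0.56  0.4   0.55  1.72 -0.    0.81]
units [ -2.19 -15.89   0.72]
2872
-0.249 [0.149 0.151]
-0.233 [0.146 0.148]
-0.217 [0.142 0.145]
-0.201 [0.137 0.14 ]
-0.185 [0.132 0.135]
-0.169 [0.128 0.129]
74
-0.24 [0.142 0.146]
-0.226 [0.14  0.143]
-0.212 [0.137 0.14 ]
-0.199 [0.133 0.136]
-0.185 [0.129 0.133]
-0.171 [0.125 0.128]
```

View pics/down.png

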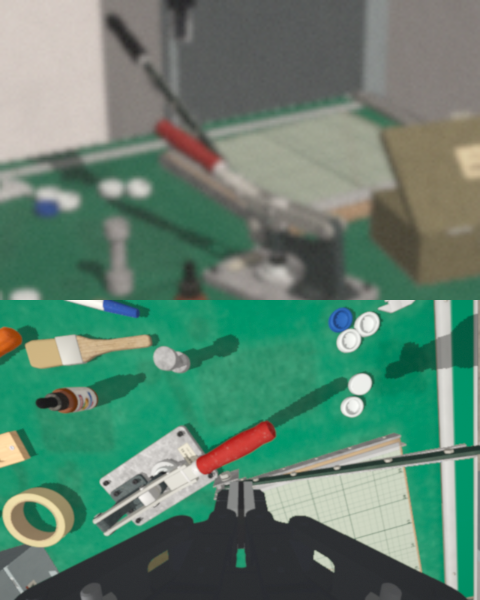

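The lever is fully down: the grip's top is about 143 mm above the bench near grip_top, the slope is about 16°, and the stop was rigid at 22 N. The wrist view shows the grip lowered and nothing else moved. Now on to the closed cap.

Request:
drive_tool(
  moves=[-0.12, -0.88, 0, 0, -0.12, -0.88, 0, 0, -0.12, -0.88, 0, 0, -0.12, -0.88, 0, 0, -0.12, -0.88, 0, 0, -0.12, -0.88, 0, 0, -0.12, -0.88, 0, 0, -0.12, -0.88, 0, 0, -0.12, -0.88, 0, 0, -0.12, -0.88, 0, 0, -0.12, -0.88, 0, 0, -0.12, -0.88, 0, 0, -0.12, -0.88, 0, 0, -0.12, -0.88, 0, 0, -0.12, -0.88, 0, 0, -0.12, -0.88, 0, 0, -0.12, -0.88, 0, 0, -0.12, -0.9, 0, 0, 0, 0, 0, 0],
)

```text
clock: 10.58
eef_pos: [0.4535, -0.0805, 0.2678]
ee_rot: [-0.403, -3.111, -0.001]
force: [-0.2, 0.6, -0.2]
opening: 0.0002
gripper_force: 0.0
```

Run:
```python
from h import *
to([.4565,-.080,.068])
s=sense();w=get_image('wrist');T=np.eye(4);T[:3,:3]=R.from_rotvec(s['ee_rot']).as_matrix();T[:3,3]=s['eef_pos'];w['pose']=T@w['mount']
f=w['frame'];save('w2.png',f)
g=cv2.cvtColor(f,cv2.COLOR_RGB2HSV);m=((g[...,1]<60)&(g[...,2]>130)).astype(np.uint8)
C=cloud(w);m[(abs(C[...,2]-.019)>.012)|(C[...,0]<.40)|(C[...,0]>.51)|(C[...,1]>.06)|(C[...,1]<-.25)]=0
k,l,st,ce=cv2.connectedComponentsWithStats(m)
for i in range(1,k):
    if st[i,4]>80: print(st[i],ce[i].round(1),ray(w,*ce[i],.019).round(4),np.median(C[l==i],0).round(4))
```

```text
t 10.575 pos [ 0.4535 -0.0805  0.2678] F [-0.2  0.6 -0.2] open 0.0 q [-0.32 -0.11 -0.02  1.67 -0.   -0.06]
units [-0.12  0.04  6.66]
[345 150  29  28 618] [359.1 163.3] [ 0.4547 -0.035   0.019 ] [ 0.456  -0.0345  0.0113]
[309 160  28  28 606] [322.3 174. ] [ 0.4559 -0.0785  0.019 ] [ 0.456  -0.0785  0.0185]
[273 171  28  28 584] [286.1 184.3] [ 0.4568 -0.122   0.019 ] [ 0.4583 -0.1232  0.0113]
[237 181  28  28 590] [250.5 194.5] [ 0.458  -0.1655  0.019 ] [ 0.4593 -0.1676  0.0119]
```

View pics/w2.png

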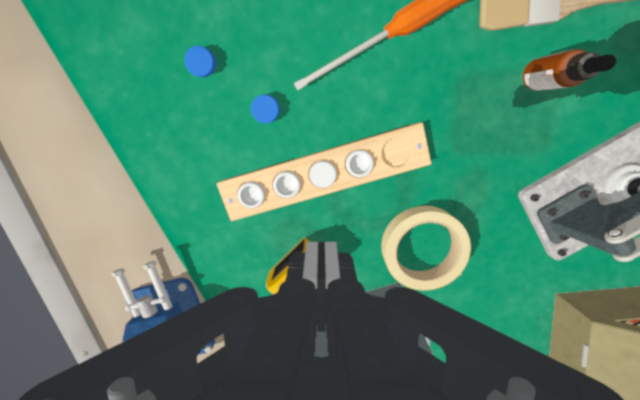

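The wrist view confirms the flat cap at (322,174), which puts it at (0.456,-0.079). Its depth reads 18.5 mm against about 11 mm for the hollow ones. I'll descend to 3 cm over it and hold.

Request:
drive_tool(
  moves=[-0.07, 0.07, 0.8, 0, 0, 0, 0.8, 0, 0, 0, 0.8, 0, 0, 0, 0.8, 0, 0, 0, 0.8, 0, 0, 0, 0.8, 0, 0, 0, 0.8, 0, 0, 0, 0.5, 0, 0, 0, 0.4, 0, 0, 0, 0.17, 0, 0, 0, 0, 0, 0, 0, 0, 0],
)

```text
clock: 12.12
eef_pos: [0.4578, -0.0781, 0.0709]
ee_rot: [0.399, 3.115, -0.0]
force: [-0.1, -0.2, 0.5]
opening: -0.0
gripper_force: 0.0
```

```bash
python3 -c "
from h import *
to([.456,-.079,.068])
s=sense();print(R.from_rotvec(s['ee_rot']).apply([0,0,1]).round(4))"
```

```text
t 12.125 pos [ 0.4578 -0.0781  0.0709] F [-0.1 -0.2  0.5] open -0.0 q [-0.31 -0.07 -0.38  1.26  0.   -0.06]
units [ 0.05 -0.04  0.1 ]
[ 1.6e-03 -5.0e-04 -1.0e+00]
```

Request:
drive_tool(
  moves=[0.05, -0.04, 0.1, 0, 0, 0, 0, 0, 0, 0, 0, 0, 0, 0, 0, 0, 0, 0, 0, 0, 0, 0, 0, 0, 0, 0, 0, 0, 0, 0, 0, 0, 0, 0, 0, 0, 0, 0, 0, 0, 0, 0, 0, 0, 0, 0, 0, 0, 0, 0, 0, 0, 0, 0, 0, 0, 0, 0, 0, 0, 0, 0, 0, 0, 0, 0, 0, 0, 0, 0, 0, 0, 0, 0, 0, 0, 0, 0, 0, 0],
)

```text
clock: 14.62
eef_pos: [0.4554, -0.0786, 0.067]
ee_rot: [-0.399, -3.116, -0.0]
force: [-0.8, -0.8, -0.6]
opening: 0.0004
gripper_force: 0.0
```

Request:
drive_tool(
  moves=[0, 0, 0, 0, 0, 0, 0, 0, 0, 0, 0, 0, 0, 0, 0, 0, 0, 0, 0, 0, 0, 0, 0, 0],
)

```text
clock: 15.38
eef_pos: [0.4554, -0.0786, 0.067]
ee_rot: [-0.399, -3.116, -0.0]
force: [-0.0, -0.4, 0.2]
opening: -0.0004
gripper_force: 0.0
```

Run:
```python
from h import *
t=get_image('top');s=get_image('scene')
save('end.png',np.vstack([t['frame'][100:290,130:470],cv2.resize(s['frame'][80:320,240:450],(340,380))]))
```

```text
(no output)
```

View pics/end.png

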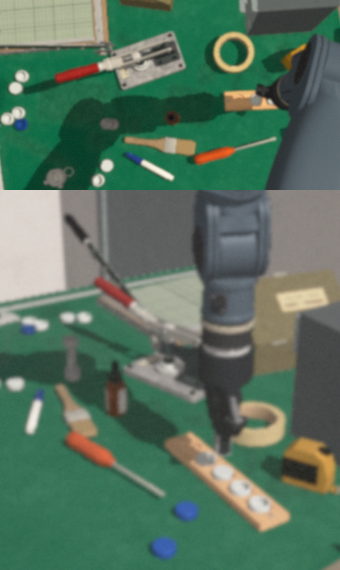

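The end view shows the fingertips at (222,450), just above the flat cap at (219,470). The lever is still down and everything else is in place. Handing in.

```bash
python3 -c "
from bench import *
print(close_job())"
```

```text
the job is handed in; nothing more can be done
None
```

The job is handed in: the jig's lever is pressed fully down against its stop, and the shut fingertips finished pointing straight down about 29 mm above the closed-side-up cap after holding there for over 2 seconds, at 15.4 s of the 48 s allowed.

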